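# Chock the poster tube and free the tape dispenser

### The job

The poster tube on the sloping writing board is kept from rolling down only by the tape dispenser that was parked against it. Push the rubber wedge from the desk, thin edge first and square to the tube, snugly against the tube's low side beside the dispenser; then take the dispenser away and set it down gently, upright, on the flat desk. The tube must stay where it is; keep clear of the lamp over it and leave the mouse, mug and notebook alone.

Things in the scene. Friction and masses are not known exactly. Their poses are not given: they have to be found in the camera images.
- board: Plywood writing board fixed on the desk, 430 mm wide (y), 310 mm deep (x), flat top falling 12 degrees to its low (-x) edge. Origin on the desk under its middle; x points to the high edge, which is the one near the robot. Top surface 16 mm above the desk at the low edge (x = -155 mm), 49 mm at x = 0, 82 mm at the high edge (x = +155 mm). No ledge.
- board_top (a point): Centre of the board's sloping top surface, axes lying in it: x uphill, y along the tube, z square to the slope.
- lamp: LED bar lamp fixed to the board; must not be struck. Origin and axes as the board's. Bar 370 mm long (y), 28 mm wide, its middle at x = -21 mm, underside 200 mm above the desk, top 216: it hangs over the wedge's place, so an upright tool there hits it; one leaning out over the low edge passes. Its thin arm (up to 241 mm) runs over the tube at y = 0 from a clamp on the high edge.
- tube: Cardboard poster tube, 100 mm diameter, 340 mm long, about 0.45 kg, white end caps, lying along the board's y, free to roll. Origin in the middle of its axis, y along the axis (x and z turn as it rolls). It touches the board along x = +65 mm of the board's frame, axis 50 mm above the slope, and leans on the dispenser.
- wedge: Black rubber wedge, loose, flat on the desk left or right of the board: 95 mm long (x), 46 mm wide (y), 0.13 kg, grippy. Origin mid-underside; x points to the thin edge (3 mm high, at +47.5 mm); upright heel 44 mm high at -47.5 mm; plane top between (32 mm high at x = -20 mm); sides upright. Pushed home, its origin is 65 mm downhill of the tube's axis along the slope.
- dispenser: Heavy black tape dispenser on the slope, 150 x 56 mm, about 0.6 kg, non-slip foot; its tall rear holds the tube within 100 mm of mid-tube. Origin on the underside's centre line, 15 mm ahead of the rear face; x to the rear (uphill). Foot 32 mm high; side cheeks, 56 mm over all, 64 mm high from x = -55 mm to the rear; tape roll 78 mm high; centre of mass near x = -55 mm.
- mouse: Black computer mouse, about 76 x 62 mm, 35 mm high, loose on the desk on the other side of the board from the wedge; bystander. Origin on its underside below the hump.
- mug: White mug, 80 mm across, 95 mm high, loose on the desk; bystander. Origin in the middle of its foot.
- notebook: Closed pocket notebook 110 x 155 mm, 16 mm thick, loose on the desk; bystander. Origin in the middle of its underside.
Things that resemble listed ones, but are neither listed nor needed, are in the scene too. What is shaped like the wedge but pink or red is not meant.

How it is judged:
On the way:
1. the wedge stands on the slope, thin edge under the tube's low side, while the dispenser still holds the tube (x of tube in the frame of wedge between 0.045 and 0.072 m and angle between the z axis of wedge and the z axis of board_top, either way round below 0.12 rad and angle between the x axis of wedge and the x axis of board_top, either way round below 0.25 rad and distance between wedge and tube below 0.17 m and distance of each of dispenser, tube from where it was at the start of the episode below 0.02 m), for 0.2 s.
At the end, for the whole second after the job is handed in: Tube at rest within 25 mm of its start, its weight on the wedge, which stands flat on the slope under the tube's length, thin edge uphill, square within 14 degrees, origin 54-72 mm downhill of the tube axis. Dispenser upright (6 degrees), still, on the flat desk, off the board (x of tube in the frame of wedge between 0.054 and 0.072 m and angle between the z axis of wedge and the z axis of board_top, either way round below 0.12 rad and angle between the x axis of wedge and the x axis of board_top, either way round below 0.25 rad and distance between wedge and tube below 0.17 m and contact force between wedge and tube above 0.3 N and distance of tube from where it was at the start of the episode below 0.025 m and linear speed of tube below 0.01 m/s and height (world z) of dispenser below 0.006 m and angle between dispenser's own z axis and vertical below 0.1 rad and linear speed of dispenser below 0.02 m/s and contact force between dispenser and tube below 0.05 N); the robot touches nothing.
It fails at once if the tube rolled or was pushed more than 40 mm (distance of tube from where it was at the start of the episode above 0.04 m).
It fails at once if the lamp was struck (over 5 N) (contact force between anything else and lamp above 5 N).
It fails at once if the dispenser was dropped or banged down on the desk (over 150 N) (contact force between dispenser and table above 150 N).
It fails at once if the mouse, mug or notebook was moved more than 30 mm (distance of any of mouse, mug, notebook from where it was at the start of the episode above 0.03 m).
It also fails if it takes over 72 s, if anything falls off the work surface, if the arm or the gripper's body presses on something with over 40 N, if the wrist force passes 120 N, or if a joint passes its speed limit or range.

### The arm

A 7-joint arm with a two-finger parallel gripper is mounted at the origin on the work surface. World frame = base frame: x ahead of the robot, y to its left, z up, the work surface at z = 0. Lengths are in m, angles in rad, forces in N, time in s.
With the tool pointing down it reaches from about 0.4 to 0.85 m from the base axis. Payload 4.5 kg.
Tool frame: the origin (TCP) lies between the finger pads; the fingertips stand 11 mm ahead of it and the grasp point (between the pads) lies 8 mm behind it (r.tip_reach is the distance from the TCP to the fingertips, in m); x points along the fingers, y is the direction in which the jaws open and shut, and the axes are right-handed (so a half turn about x gives the same grasp; the last joint's range is limited). The gripper opens to 88 mm and grips with 3 to 60 N. Pads are 18 mm wide; open, the fingers measure 123 mm over their backs; the gripper's body (75 mm by 187 mm) begins 45 mm behind the grasp point.
Start: joints at [1.348, 0.689, -0.195, 1.565, 0.157, 0.902, -0.215], TCP at [0.159, -0.605, 0.25] pointing down, gripper open.
Joint ranges: [-3.01, 3.01], [-0.46, 2.08], [-1.47, 1.51], [0.13, 2.56], [-1, 4.14], [0.04, 2.09], [-2.66, 2.66]. Speed limits (rad/s): [2.57, 2.57, 3.14, 3.14, 3.14, 3.14, 3.14].

### API

Orientations are given as a unit quaternion [x, y, z, w].
In Python, from plant import r gives the robot as it stands.
- The arm moves only by the tool drive_tool, never from a script. Its argument "deltas" is a list of rows, each a list of 3 entries, a list of its own where there are three numbers: the turn, a rotation vector about the tool's x, y, z in degrees, then the shift along the tool's x, y, z in cm, then the finger opening in cm, from 0 to 8.81. A call has 1 to 12 rows; each row shifts and turns the commanded pose from where the row before left it, along the tool's axes as they then stand; what a row does not reach is not made up. A row lasts 1/12 s, in which the tool goes at most 41.7 mm and 7.16 degrees, less where a joint would pass 70% of its speed; a pose out of reach is approached as far as the arm can. A call is refused whole if a number of a shift passes 4.17 or a number of a turn 7.16, either way. A call with a gripper value outside its range is refused whole. The fingers move at their own pace and stop on an object; "force" is the grip in N (left out, the last holds). Time passes only in rows, so rows that do not move let the fingers close. It gives the time, the measured TCP pose, the force and the opening at its end, in the units of the state.
- r.get_state(): the state, without advancing time (a new reading comes with each control period).
- r.snapshot(name): name is "scene" or "side" or "wrist"; returns a dict with "color" (480x640x3 uint8, red, green, blue), "fov_y" (degrees; the focal length in pixels is half the picture's height over the tangent of half this angle, whatever the lens; pixels are square), "cx", "cy" (the principal point, pixels), "extrinsics" (4x4, takes a point from world to camera coordinates); the wrist camera has in their place "tool_from_camera" (4x4, takes a point from camera to tool coordinates, whose origin is the TCP and whose axes are the tool frame's). Camera axes: x right, y up, looking along -z (the intrinsics and any distortion apply to the point x, -y, -z); pixel columns grow to the right and rows downward; lengths in m; the calibration is good to about 2 mm. A picture is of the moment at which its call begins: read the wrist's pose just before it. There is no depth.
- r.finish_job(): hands the job in, once; it reports no verdict.
The state is a dict: "clock": time; "q": joint angles; "qd": joint speeds; "joint_torque": joint torques, N m; "tool_pos": TCP position; "eef_rot": TCP orientation; "contact_force": force on the tool from outside, world axes, zero at the start; "moment": the same for the moment, N m; "opening": opening from 0.0 (shut) to 1.0 (fully open).
Only numpy, scipy, OpenCV 4.12 (cv2) and the standard library are available. Lean on these libraries where they do the work, as an engineer would, in place of code of your own. Each camera call takes 0.05 s, during which the arm holds its last target. There are 200 camera calls.

## Working session

There is one attempt and no reset: what is moved stays moved. The work goes in short steps, Python scripts to look and compute and a tool call to move; the robot and the scene stay as the last step left them, time stands still between calls to the robot, and variables do not carry over. Pictures are saved under pics/ and viewed, about 8 in all and at most 12, crops included, and the job is handed in when it is done.

Besides the shell and the picture viewer there is one more tool, called after "Emit:" by a JSON object that holds its "api" and its "payload", one argument or row to a line. drive_tool: Moves the arm, as the interface text tells. Its arguments: {"type":"object","properties":{"deltas":{"type":"array","items":{"type":"array"}},"force":{"type":"number"}},"required":["deltas"]}

```bash
mkdir -p pics; ls
cat > h.py <<'E'
import numpy as np, cv2
from plant import r
from scipy.spatial.transform import Rotation as R
def snap(n,fn=None):
    s=r.snapshot(n)
    if fn: cv2.imwrite('pics/'+fn,s['color'][:,:,::-1])
    return s
def ext(s,st=None):
    if 'extrinsics' in s: return np.array(s['extrinsics'])
    T=np.eye(4);T[:3,:3]=R.from_quat(st['eef_rot']).as_matrix();T[:3,3]=st['tool_pos']
    return np.linalg.inv(T@np.array(s['tool_from_camera']))
def foc(s): return s['color'].shape[0]/2/np.tan(np.radians(s['fov_y'])/2)
def proj(s,P,E):
    P=np.atleast_2d(P);c=P@E[:3,:3].T+E[:3,3]
    return np.c_[s['cx']+foc(s)*c[:,0]/-c[:,2], s['cy']+foc(s)*-c[:,1]/-c[:,2]]
def ray(s,uv,E):
    uv=np.atleast_2d(uv);f=foc(s)
    d=np.c_[(uv[:,0]-s['cx'])/f,-(uv[:,1]-s['cy'])/f,-np.ones(len(uv))]
    return -E[:3,:3].T@E[:3,3], d@E[:3,:3]
def onz(s,uv,z,E):
    o,d=ray(s,uv,E);return o+d*((z-o[2])/d[:,2])[:,None]
E
python3 - <<'E'
from h import *
a=snap('scene','scene.png');b=snap('side','side.png')
for s in(a,b):
    print({k:v for k,v in s.items() if k not in('color','extrinsics')}); E=ext(s); print(np.round(E,3).tolist(), -E[:3,:3].T@E[:3,3])
print(r.get_state(), r.tip_reach)
E
```

```text
pics
{'fov_y': 50.06086131634753, 'cx': 311.1641857420601, 'cy': 236.35966440947962}
[[0.877, 0.48, 0.021, -0.458], [-0.293, 0.501, 0.815, 0.087], [0.38, -0.721, 0.58, -1.523], [0.0, 0.0, 0.0, 1.0]] [ 1.00690353 -0.92136754  0.8213433 ]
{'fov_y': 54.12584042622169, 'cx': 325.75243616001865, 'cy': 239.91606913563376}
[[-0.992, -0.126, -0.013, 0.508], [0.079, -0.693, 0.716, -0.115], [-0.099, 0.71, 0.698, -1.301], [0.0, 0.0, 0.0, 1.0]] [0.3836954  0.90720542 0.99656423]
{'clock': 0.1, 'q': array([ 1.34779454,  0.68989481, -0.19448905,  1.56623394,  0.15731195,
        0.90253724, -0.21508397]), 'qd': array([ 0.00316523, -0.00175199,  0.00172784, -0.00367112, -0.00235296,
        0.00150881,  0.00158202]), 'joint_torque': array([-3.10972253e-03, -5.28502572e+01, -1.27126280e+00, -1.53837132e+01,
       -5.25449077e-02,  1.97490561e-03,  3.81089865e-05]), 'tool_pos': array([ 0.1585384 , -0.60398083,  0.24899439]), 'eef_rot': array([-0.70115111, -0.0911507 ,  0.70141325, -0.08998961]), 'contact_force': array([-0.32419446,  0.08051038,  0.1506202 ]), 'moment': array([ 0.02607493, -0.02064321, -0.02366021]), 'opening': 1.0029846764224672} 0.011
```

View pics/scene.png

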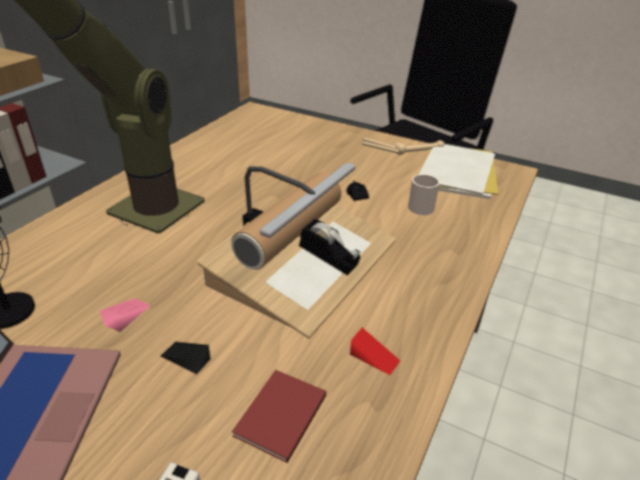

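View pics/side.png

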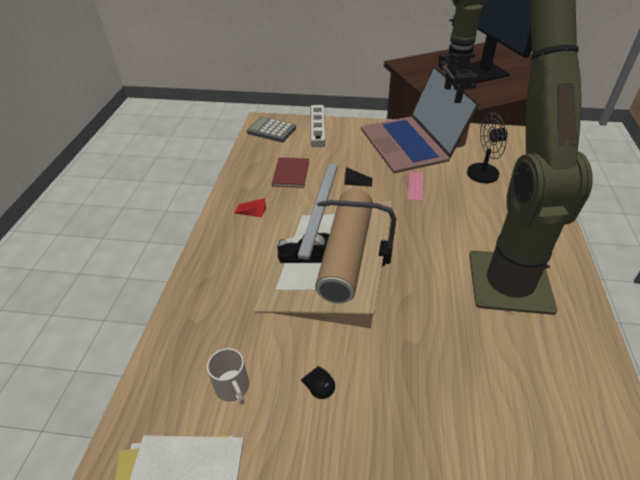

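Candidates (scene view): black (188,355) is the wedge, since it is wedge-shaped and black. Black (357,190) is the mouse, with a rounded hump, on the other side. Pink (124,313) and red (375,350) are decoys. The tape dispenser is at (330,245). Next: a close crop to check this choice and read the corners.

Run:
```python
from h import *
a=cv2.imread('pics/scene.png');b=cv2.imread('pics/side.png')
c=cv2.resize(a[225:385,155:415],None,fx=3,fy=3,interpolation=cv2.INTER_CUBIC)
cv2.imwrite('pics/c1.png',c)
c=cv2.resize(b[155:330,240:410],None,fx=3.4,fy=3.4,interpolation=cv2.INTER_CUBIC)
cv2.imwrite('pics/c2.png',c)
```

```text
(no output)
```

View pics/c1.png

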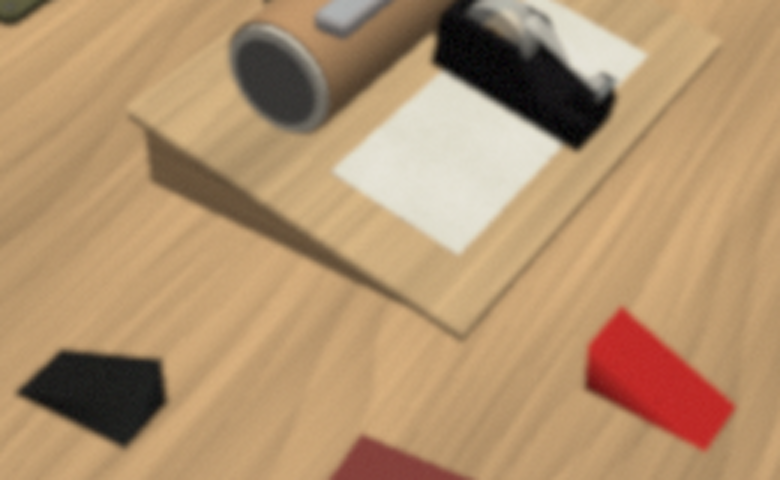

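View pics/c2.png

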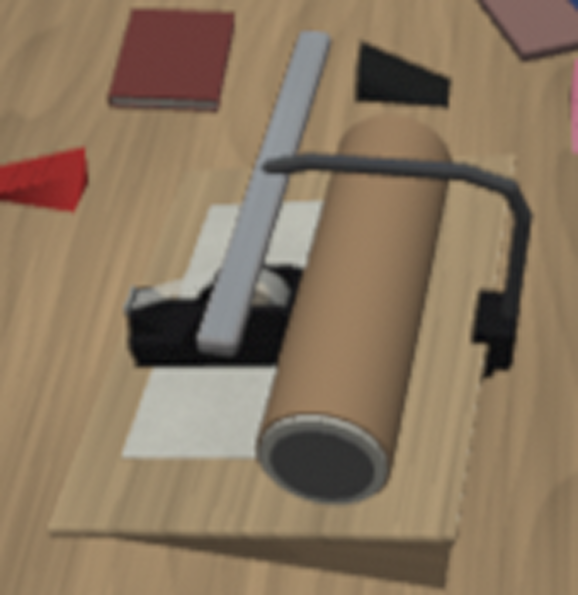

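```bash
cat > m.py <<'E'
from h import *
from scipy.optimize import least_squares
import pickle,os
if not os.path.exists('cal.pkl'):
    pickle.dump([{k:v for k,v in r.snapshot(n).items()} for n in('scene','side')],open('cal.pkl','wb'))
A,B=pickle.load(open('cal.pkl','rb'))
EA,EB=ext(A),ext(B)
ua=lambda u,v:(155+u/3,225+v/3)
ub=lambda u,v:(240+u/3.4,155+v/3.4)
def fit(obs,x0):
    # obs: (cam,(u,v),local xyz)
    def res(p):
        c,s=np.cos(p[2]),np.sin(p[2]);o=[]
        for cam,uv,l in obs:
            w=np.array([p[0]+c*l[0]-s*l[1],p[1]+s*l[0]+c*l[1],l[2]])
            o.append((proj(*((A,w,EA) if cam=='a' else (B,w,EB)))[0]-uv))
        return np.ravel(o)
    q=least_squares(res,x0);return q.x,np.round(q.fun.reshape(-1,2),1)
E
python3 - <<'E'
from m import *
W=-.155;H=.155
p,e=fit([('a',ua(130,112),(H,.215,.082)),('a',ua(463,336),(W,.215,.014)),('a',ua(718,42),(W,-.215,.016)),
 ('b',ub(50,531),(W,-.215,.016)),('b',ub(455,540),(H,-.215,.082)),('b',ub(515,157),(H,.215,.082))],[.55,-.1,3.14])
print('board',p,e.tolist())
w,e=fit([('a',ua(60,350),(.0475,-.023,.003)),('a',ua(18,392),(.0475,.023,.003)),('a',ua(125,446),(-.0475,.023,0)),('a',ua(165,400),(-.0475,-.023,0)),('a',ua(160,360),(-.0475,-.023,.044)),
 ('b',ub(358,100),(-.0475,-.023,0)),('b',ub(448,106),(.0475,-.023,0)),('b',ub(361,42),(-.0475,.023,.044))],[.5,-.5,3.14])
print('wedge',w,e.tolist())
# dispenser: bottom edge onto slope
def slope(s,uv,E,off=0):
    o,d=ray(s,uv,E);c,sn=np.cos(p[2]),np.sin(p[2]);t=np.radians(12)
    ex=np.array([c*np.cos(t),sn*np.cos(t),np.sin(t)]);n=np.array([-c*np.sin(t),-sn*np.sin(t),np.cos(t)]);ey=np.cross(n,ex)
    O=np.array([p[0],p[1],.049])+off*n
    q=o+d*(((O-o)@n)/(d@n))[:,None]
    return np.c_[(q-O)@ex,(q-O)@ey]
print('disp b',slope(B,[ub(138,365),ub(278,367)],EB)*1000)
print('disp a',slope(A,[ua(437,62),ua(578,149)],EA)*1000)
print('tube ends axis? low contact a', slope(A,[ua(300,130)],EA)*1000)
# blobs
hsv=cv2.cvtColor(A['color'],cv2.COLOR_RGB2HSV);g=A['color'].max(2)
for n,uv in [('mouse',(357,195)),('mug',(423,208)),('nb',(280,413)),('red',(375,352)),('pink',(124,316))]:
    print(n,onz(A,[uv],.015,EA))
E
```

```text
board [ 0.50826543 -0.01429759  3.07714976] [[-1.1, -2.1], [0.4, -1.6], [0.6, -1.6], [-1.0, -1.1], [0.1, -1.9], [-0.9, -1.2]]
wedge [ 0.45030634 -0.40845009  3.14582701] [[-0.5, -0.9], [-1.5, -0.4], [-0.2, 0.7], [0.7, 0.4], [0.3, -1.1], [-1.3, 0.3], [-0.2, 0.3], [-0.7, -0.9]]
disp b [[-130.6940297   -43.37056815]
 [  -7.26955461  -48.09951806]]
disp a [[  10.50144539   -0.81399841]
 [-131.06892585    1.07921009]]
tube ends axis? low contact a [[ 45.64293092 142.04465447]]
mouse [[0.49418825 0.34359524 0.015     ]]
mug [[0.69411434 0.3751708  0.015     ]]
nb [[ 0.69507496 -0.43482776  0.015     ]]
red [[ 0.78893788 -0.21350233  0.015     ]]
pink [[ 0.26719923 -0.39200814  0.015     ]]
```

The crop confirms it: the wedge is the black one at scene (188,355), heel at world +x and thin edge towards the robot. The dispenser sits at board y of about -23 mm, so the wedge goes on the +y board side. Next I work out the tool axes and a delta planner.

```bash
cat >> h.py <<'E'
BOARD=np.array([.508,-.014,3.077])
def Rt(lean,yaw,flip=0):
    """tool x down, leaning back (wrist) opposite to object x-dir 'yaw'; lean deg; tool y = +-object y"""
    u=np.array([np.cos(yaw),np.sin(yaw),0]);l=np.radians(lean)
    x=u*np.sin(l)-np.array([0,0,np.cos(l)]);y=np.array([-u[1],u[0],0])*(-1 if flip else 1)
    return np.c_[x,y,np.cross(x,y)]
def st():
    s=r.get_state();return np.array(s['tool_pos']),R.from_quat(s['eef_rot']).as_matrix(),s
def plan(p,Rw):
    P,C,s=st();rv=np.degrees(R.from_matrix(C.T@Rw).as_rotvec());d=p-P
    print('turn deg(tool)',rv.round(2),'shift after turn cm',(Rw.T@d*100).round(2),'before turn',(C.T@d*100).round(2),'world',d.round(4))
def slope(x,y,h,b=None):
    b=BOARD if b is None else b
    c,s=np.cos(b[2]),np.sin(b[2]);t=np.radians(12)
    ex=np.array([c*np.cos(t),s*np.cos(t),np.sin(t)]);ey=np.array([-s,c,0]);n=np.cross(ex,ey)
    return np.array([b[0],b[1],.049])+x*ex+y*ey+h*n
E
python3 - <<'E'
from m import *
P,C,s=st();print(P,C.round(3))
print('wrist cam',np.round(r.snapshot('wrist')['tool_from_camera'],3).tolist())
for f in(0,1):
    for lean in(0,15): plan(np.array([.475,-.408,.2]),Rt(lean,3.146,f))
print('edge',onz(A,[(535,172),(478,325),(430,445)],0,EA).round(3).tolist())
E
```

```text
[ 0.15862215 -0.6041677   0.24924002] [[-0.     0.254 -0.967]
 [ 0.001 -0.967 -0.254]
 [-1.    -0.001  0.   ]]
wrist cam [[0.001, 0.262, -0.965, -0.135], [1.0, 0.0, 0.001, 0.001], [0.0, -0.965, -0.262, -0.067], [0.0, 0.0, 0.0, 1.0]]
turn deg(tool) [1.447e+01 1.000e-02 5.000e-02] shift after turn cm [  4.94 -19.49 -31.72] before turn [  4.94 -10.94 -35.58] world [ 0.3163  0.1963 -0.0494]
turn deg(tool) [ 14.39 -14.91  -1.85] shift after turn cm [ -3.44 -19.49 -31.92] before turn [  4.94 -10.94 -35.58] world [ 0.3163  0.1963 -0.0494]
turn deg(tool) [-1.6553e+02 -7.0000e-02  2.0000e-02] shift after turn cm [ 4.94 19.49 31.72] before turn [  4.94 -10.94 -35.58] world [ 0.3163  0.1963 -0.0494]
turn deg(tool) [-164.22    2.68  -21.6 ] shift after turn cm [-3.44 19.49 31.92] before turn [  4.94 -10.94 -35.58] world [ 0.3163  0.1963 -0.0494]
edge [[0.945, 0.817, 0.0], [0.955, -0.012, -0.0], [0.954, -0.352, 0.0]]
```

Emit:
{"api": "drive_tool", "payload": {
  "deltas": [
    [[7.1,0,0],[0,0,0],8.8],
    [[7.1,0,0],[0.5,0,0],8.8],
    [[0,0,0],[0.45,-1.95,-3.17],8.8],
    [[0,0,0],[0.45,-1.95,-3.17],8.8],
    [[0,0,0],[0.45,-1.95,-3.17],8.8],
    [[0,0,0],[0.45,-1.95,-3.17],8.8],
    [[0,0,0],[0.45,-1.95,-3.17],8.8],
    [[0,0,0],[0.45,-1.95,-3.17],8.8],
    [[0,0,0],[0.45,-1.95,-3.17],8.8],
    [[0,0,0],[0.45,-1.95,-3.17],8.8],
    [[0,0,0],[0.45,-1.95,-3.17],8.8],
    [[0,0,0],[0.45,-1.95,-3.17],8.8]
  ]
}}

```text
clock: 1.25
tool_pos: [0.4754, -0.4054, 0.1995]
eef_rot: [-0.707, -0.003, 0.707, -0.003]
contact_force: [-0.2, -1.1, -0.1]
opening: 0.997
```

Emit:
{"api": "drive_tool", "payload": {
  "deltas": [
    [[0,0,0],[0,0,0],8.8],
    [[0,0,0],[0,0,0],8.8],
    [[0,0,0],[0,0,0],8.8]
  ]
}}

```text
clock: 1.5
tool_pos: [0.4733, -0.4071, 0.1995]
eef_rot: [-0.707, -0.003, 0.708, -0.003]
contact_force: [-0.1, -0.0, -0.3]
opening: 0.995
```

Run:
```python
from h import *
P,C,s=st();w=snap('wrist','w1.png');E=ext(w,s);print(P)
g=cv2.cvtColor(w['color'],cv2.COLOR_RGB2GRAY)
m=(g<60).astype('uint8');c,_=cv2.findContours(m,0,2)
for k in sorted(c,key=cv2.contourArea)[-4:]:
    a=cv2.approxPolyDP(k,6,True)[:,0]; print(cv2.contourArea(k),a.tolist(),onz(w,a,0,E)[:,:2].round(3).tolist())
pr=[(np.array([np.cos(3.146)*x-np.sin(3.146)*y+.4503,np.sin(3.146)*x+np.cos(3.146)*y-.4085,z])) for x,y,z in[(.0475,.023,.003),(.0475,-.023,.003),(-.0475,-.023,.044),(-.0475,.023,.044)]]
print(proj(w,pr,E).round(0).tolist())
```

```text
[ 0.47332439 -0.40706869  0.19952831]
24.5 [[463, 385], [481, 386]] [[0.298, -0.552], [0.297, -0.57]]
736.0 [[639, 4], [616, 9], [615, 39], [639, 35]] [[0.645, -0.653], [0.641, -0.636], [0.62, -0.639], [0.623, -0.658]]
4963.5 [[301, 190], [302, 287], [348, 288], [354, 194]] [[0.497, -0.387], [0.404, -0.387], [0.404, -0.431], [0.493, -0.434]]
60716.5 [[0, 296], [0, 479], [639, 479], [639, 432], [138, 433], [160, 391], [184, 385], [89, 385], [61, 405], [47, 397], [42, 379], [50, 345], [72, 325], [87, 327], [96, 340], [72, 346], [576, 346], [551, 342], [562, 326], [576, 325], [604, 363], [595, 403], [577, 403], [559, 385], [479, 390], [488, 390], [509, 426], [592, 426], [596, 418], [639, 417], [639, 297], [558, 297], [546, 345], [454, 283], [432, 286], [429, 324], [437, 345], [210, 345], [219, 323], [216, 286], [181, 287], [110, 344], [100, 343], [90, 297]] [[0.393, -0.099], [0.174, -0.051], [0.18, -0.759], [0.242, -0.745], [0.236, -0.212], [0.289, -0.241], [0.296, -0.266], [0.295, -0.169], [0.271, -0.136], [0.28, -0.123], [0.302, -0.122], [0.341, -0.137], [0.363, -0.162], [0.361, -0.177], [0.347, -0.183], [0.34, -0.159], [0.344, -0.659], [0.348, -0.633], [0.366, -0.641], [0.367, -0.655], [0.325, -0.691], [0.278, -0.691], [0.278, -0.672], [0.299, -0.65], [0.293, -0.569], [0.293, -0.578], [0.249, -0.606], [0.249, -0.693], [0.259, -0.696], [0.261, -0.741], [0.397, -0.71], [0.396, -0.632], [0.345, -0.629], [0.41, -0.531], [0.407, -0.511], [0.367, -0.511], [0.344, -0.521], [0.342, -0.296], [0.366, -0.306], [0.405, -0.306], [0.404, -0.273], [0.342, -0.197], [0.343, -0.187], [0.392, -0.185]]
[[349.0, 290.0], [300.0, 290.0], [295.0, 196.0], [355.0, 196.0]]
```

View pics/w1.png

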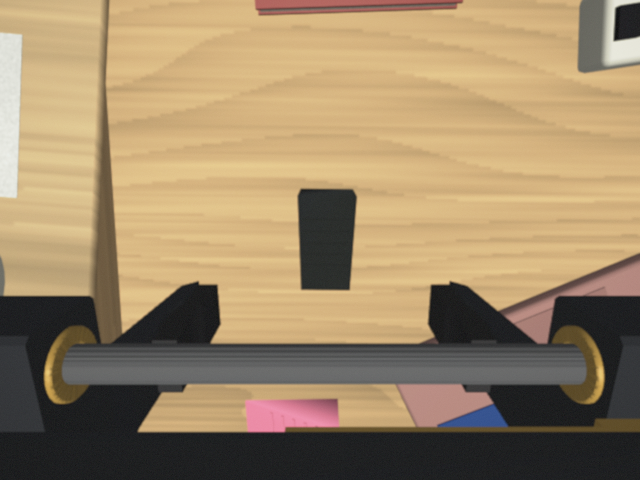

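The wrist view shows the black wedge at pixels (301–354, 190–288), centred between the fingers, with the thin edge (row 287) towards the robot. That puts it at about (0.4505, -0.4095), agreeing with the fixed cameras.

Run:
```python
from h import *
T=Rt(15,3.135);G=np.array([.4785,-.4095,.024])
plan(G+.008*T[:,0],T)
```

```text
turn deg(tool) [  0.77 -14.92  -0.16] shift after turn cm [17.61  0.15 -5.13] before turn [18.34  0.14 -0.42] world [ 0.0039 -0.0016 -0.1834]
```

Emit:
{"api": "drive_tool", "payload": {
  "deltas": [
    [[0.4,-5,0],[0,0,0],8.8],
    [[0.4,-5,0],[0,0,0],8.8],
    [[0,-4.9,0],[0,0.1,0],8.8],
    [[0,0,0],[2.6,0,-0.76],8.8],
    [[0,0,0],[2.6,0,-0.76],8.8],
    [[0,0,0],[2.6,0,-0.76],8.8],
    [[0,0,0],[2.6,0,-0.76],8.8],
    [[0,0,0],[2.2,0,-0.64],8.8],
    [[0,0,0],[2.0,0,-0.58],8.8],
    [[0,0,0],[1.5,0,-0.44],8.8],
    [[0,0,0],[1,0,-0.29],8.8],
    [[0,0,0],[0.4,0,-0.1],8.8]
  ]
}}

```text
clock: 2.55
tool_pos: [0.4769, -0.4084, 0.0163]
eef_rot: [-0.609, 0.002, 0.793, 0.002]
contact_force: [0.1, 0.1, 0.4]
opening: 1.0
```

Run:
```python
from h import *
T=Rt(15,3.135);G=np.array([.4785,-.4095,.024])
plan(G+.008*T[:,0],T); print(st()[2]['contact_force'])
```

```text
turn deg(tool) [-0.   -0.   -0.04] shift after turn cm [0.01 0.11 0.04] before turn [0.01 0.11 0.04] world [-0.0004 -0.0011  0.    ]
[0.08152641 0.05037683 0.36213604]
```

Emit:
{"api": "drive_tool", "payload": {
  "deltas": [
    [[0,0,0],[0,0.1,0],5.5],
    [[0,0,0],[0,0,0],4.0],
    [[0,0,0],[0,0,0],3.5],
    [[0,0,0],[0,0,0],3.5],
    [[0,0,0],[0,0,0],3.5],
    [[0,0,0],[0,0,0],3.5],
    [[0,0,0],[0,0,0],3.5],
    [[0,0,0],[0,0,0],3.5],
    [[0,0,0],[-1,0,0],3.5],
    [[0,0,0],[-3,0,0],3.5],
    [[0,0,0],[-3,0,0],3.5],
    [[0,0,0],[-3,0,0],3.5]
  ],
  "force": 25
}}

```text
clock: 3.55
tool_pos: [0.504, -0.4086, 0.1155]
eef_rot: [-0.609, 0.002, 0.793, 0.002]
contact_force: [-0.2, -0.1, -1.9]
opening: 0.523
```

Run:
```python
from h import *
P,C,s=st();print(P,s['opening'],s['contact_force'])
b=BOARD; yaw=b[2]; T=Rt(27,yaw)
def tcp(x,y,h): # wedge origin target in slope coords
    t=np.radians(12)
    return slope(x-.028,y,h+.024)+.008*T[:,0]
for x,y,h in[(-.15,.09,.12),(-.15,.09,.04),(-.05,.09,.01),(0,.09,0)]: print(tcp(x,y,h)); plan(tcp(x,y,h),T)
```

```text
[ 0.50400956 -0.40862475  0.115458  ] 0.5225687297959024 [-0.24030555 -0.11908247 -1.91117966]
[ 0.70219039 -0.11674882  0.14571692]
turn deg(tool) [  3.18 -12.06  -1.26] shift after turn cm [-10.82 -30.41 -14.57] before turn [ -8.01 -29.28 -18.22] world [0.1982 0.2919 0.0303]
[ 0.68559214 -0.1156752   0.06746511]
turn deg(tool) [  3.18 -12.06  -1.26] shift after turn cm [ -3.09 -30.41 -16.64] before turn [-2.000e-02 -2.939e+01 -1.864e+01] world [ 0.1816  0.2929 -0.048 ]
[ 0.58175702 -0.10895887  0.05891185]
turn deg(tool) [  3.18 -12.06  -1.26] shift after turn cm [  2.39 -30.41  -7.76] before turn [  3.48 -30.01  -8.82] world [ 0.0777  0.2997 -0.0565]
[ 0.53087685 -0.10566781  0.05952596]
turn deg(tool) [  3.18 -12.06  -1.26] shift after turn cm [  4.65 -30.41  -3.19] before turn [  4.73 -30.31  -3.89] world [ 0.0269  0.303  -0.0559]
```

Emit:
{"api": "drive_tool", "payload": {
  "deltas": [
    [[1.6,-6,-0.6],[-2,0,-2],3.5],
    [[1.6,-6,-0.6],[-2,0,-2],3.5],
    [[0,0,0],[-1.7,0,-3],3.5],
    [[0,0,0],[-1.7,-1,-3],3.5],
    [[0,0,0],[-1.7,-2,-2.6],3.5],
    [[0,0,0],[-1.7,-3.4,-2],3.5],
    [[0,0,0],[0,-4,0],3.5],
    [[0,0,0],[0,-4,0],3.5],
    [[0,0,0],[0,-4,0],3.5],
    [[0,0,0],[0,-4,0],3.5],
    [[0,0,0],[0,-4,0],3.5],
    [[0,0,0],[0,-3,0],3.5]
  ]
}}

```text
clock: 4.55
tool_pos: [0.6822, -0.12, 0.1526]
eef_rot: [-0.543, 0.012, 0.84, 0.021]
contact_force: [-0.4, 0.8, -1.4]
opening: 0.521
```

Emit:
{"api": "drive_tool", "payload": {
  "deltas": [
    [[0,0,0],[0,0,0],3.5],
    [[0,0,0],[0,0,0],3.5],
    [[0,0,0],[0,0,0],3.5],
    [[0,0,0],[0,0,0],3.5]
  ]
}}

```text
clock: 4.88
tool_pos: [0.6817, -0.1272, 0.1521]
eef_rot: [-0.542, 0.015, 0.84, 0.022]
contact_force: [0.3, -0.7, -1.4]
opening: 0.523
```

```bash
cat >> h.py <<'E'
TW=Rt(27,BOARD[2])
def tcp(x,y,h): return slope(x-.028,y,h+.024)+.008*TW[:,0]
E
python3 - <<'E'
from h import *
P,C,s=st();print(P)
plan(tcp(-.15,.09,.12),TW)
w=snap('wrist','w2.png');E=ext(w,s)
v=[slope(x,y,0) for x,y in[(-.1585,.215),(-.1585,-.215),(.15,.215),(-.135,-.053),(-.135,.003)]]
print(proj(w,v,E).round(0).tolist())
snap('scene','s2.png');snap('side','d2.png')
a=cv2.imread('pics/s2.png')[150:390,190:430];b=cv2.imread('pics/d2.png')[130:330,230:430]; c=cv2.imread('pics/w2.png')
o=np.hstack([cv2.resize(a,(400,400)),cv2.resize(b,(400,400))])
cv2.imwrite('pics/v2.png',o)
E
```

```text
[ 0.68172483 -0.12718004  0.15212884]
turn deg(tool) [ 0.51 -2.74 -0.36] shift after turn cm [-0.33 -1.17 -2.05] before turn [-0.23 -1.15 -2.07] world [ 0.0205  0.0104 -0.0064]
[[481.0, 190.0], [-125.0, 185.0], [424.0, 459.0], [113.0, 218.0], [189.0, 218.0]]
```

View pics/w2.png

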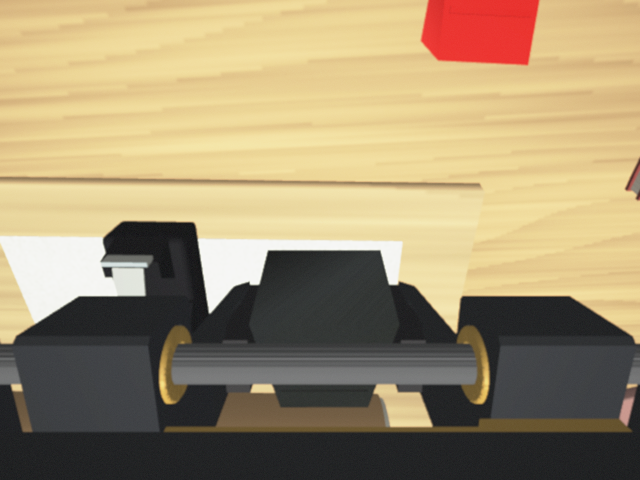

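The low-edge corner is at (481,186), where I predicted (481,190). The dispenser front is at (103–196, 222) and the wedge is well gripped. Now to bring it over the low edge.

Run:
```python
from h import *
plan(tcp(-.10,.098,.05),TW);a=tcp(-.10,.098,.05);b=tcp(-.05,.098,.008);c=tcp(-.02,.098,.004);
print(TW.T@(b-a)*100,TW.T@(c-b)*100, 'uphill dir in tool',TW.T@(tcp(.01,0,0)-tcp(0,0,0))*100)
```

```text
turn deg(tool) [ 0.54 -2.74 -0.31] shift after turn cm [ 7.72 -0.33  0.97] before turn [ 7.66 -0.38  1.34] world [-0.0434  0.0061 -0.0643]
[ 5.35098370e+00 -1.30104261e-16  3.74258914e+00] [1.16282747e+00 4.33680869e-17 2.79424986e+00] uphill dir in tool [ 2.58819045e-01 -3.57786717e-16  9.65925826e-01]
```

Emit:
{"api": "drive_tool", "payload": {
  "deltas": [
    [[0.5,-2.7,-0.3],[0,-0.3,0],3.5],
    [[0,0,0],[2,0,0.25],3.5],
    [[0,0,0],[2,0,0.25],3.5],
    [[0,0,0],[2,0,0.25],3.5],
    [[0,0,0],[1.7,0,0.2],3.5],
    [[0,0,0],[1.2,0,0.8],3.5],
    [[0,0,0],[1.2,0,0.8],3.5],
    [[0,0,0],[1.1,0,0.8],3.5],
    [[0,0,0],[1.1,0,0.8],3.5],
    [[0,0,0],[0.7,0,0.5],3.5],
    [[0,0,0],[0,0,0],3.5],
    [[0,0,0],[0,0,0],3.5]
  ]
}}

```text
clock: 6.03
tool_pos: [0.5821, -0.1164, 0.0573]
eef_rot: [-0.523, 0.016, 0.852, 0.027]
contact_force: [-0.1, 0.1, -0.5]
opening: 0.52
```

Run:
```python
from h import *
plan(tcp(-.05,.098,.003),TW);print(st()[2]['contact_force'])
plan(tcp(-.0,.098,.000),TW)
snap('scene','s2.png');snap('side','d2.png')
a=cv2.imread('pics/s2.png')[150:390,190:430];b=cv2.imread('pics/d2.png')[130:330,230:430]
cv2.imwrite('pics/v2.png',np.hstack([cv2.resize(a,(400,400)),cv2.resize(b,(400,400))]))
```

```text
turn deg(tool) [ 0.11 -0.05 -0.  ] shift after turn cm [ 0.57  0.06 -0.04] before turn [ 0.57  0.06 -0.04] world [-0.0023 -0.0004 -0.0053]
[-0.05042508  0.05716443 -0.48238689]
turn deg(tool) [ 0.11 -0.05 -0.  ] shift after turn cm [2.15 0.06 4.71] before turn [2.15 0.05 4.72] world [-0.0517  0.0028  0.0022]
```

View pics/v2.png

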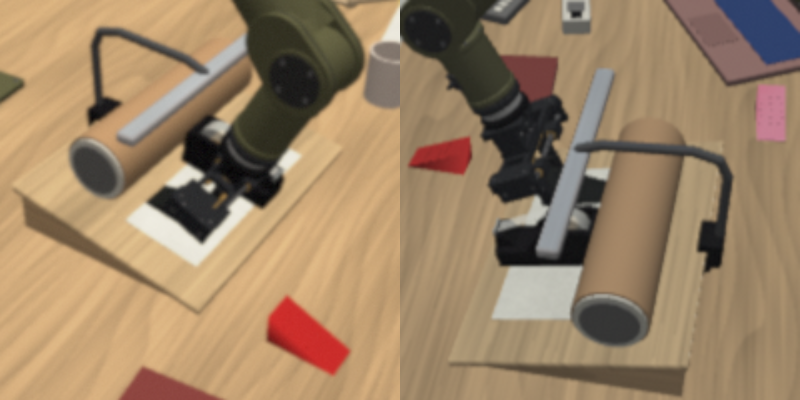

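The wedge is above the slope, clear of the lamp and dispenser. Now I lower it until it touches.

Emit:
{"api": "drive_tool", "payload": {
  "deltas": [
    [[0,0,0],[0.3,0,0],3.5],
    [[0,0,0],[0.2,0,0],3.5],
    [[0,0,0],[0,0,0],3.5]
  ]
}}

```text
clock: 6.38
tool_pos: [0.5796, -0.1155, 0.0523]
eef_rot: [-0.522, 0.016, 0.852, 0.027]
contact_force: [0.6, 0.3, -0.6]
opening: 0.521
```

Emit:
{"api": "drive_tool", "payload": {
  "deltas": [
    [[0,0,0],[0.2,0,0],3.5],
    [[0,0,0],[0.1,0,0],3.5],
    [[0,0,0],[0,0,0],3.5]
  ]
}}

```text
clock: 6.63
tool_pos: [0.5791, -0.1154, 0.0508]
eef_rot: [-0.523, 0.016, 0.852, 0.027]
contact_force: [1.4, 0.2, 4.0]
opening: 0.519
```

Emit:
{"api": "drive_tool", "payload": {
  "deltas": [
    [[0,0,0],[-0.05,0,0.4],3.5],
    [[0,0,0],[0.12,0,0.5],3.5],
    [[0,0,0],[0.13,0,0.5],3.5],
    [[0,0,0],[0.13,0,0.5],3.5],
    [[0,0,0],[0.13,0,0.5],3.5],
    [[0,0,0],[0.13,0,0.5],3.5],
    [[0,0,0],[0.13,0,0.5],3.5],
    [[0,0,0],[0,0,0],3.5]
  ]
}}

```text
clock: 7.3
tool_pos: [0.5436, -0.1134, 0.0595]
eef_rot: [-0.522, 0.016, 0.852, 0.027]
contact_force: [-0.6, -0.6, -1.1]
opening: 0.517
```

Run:
```python
from h import *
plan(tcp(-.0,.098,.000),TW);print(st()[2]['contact_force'],st()[2]['moment'])
```

```text
turn deg(tool) [ 0.16  0.04 -0.01] shift after turn cm [0.59 0.11 1.18] before turn [0.59 0.1  1.18] world [-0.0133 -0.0002  0.0001]
[-0.57541348 -0.63356625 -1.09265231] [-0.0081801  -0.53227907  0.00790817]
```

Emit:
{"api": "drive_tool", "payload": {
  "deltas": [
    [[0,0,0],[0.2,0,0],3.5],
    [[0,0,0],[0.1,0,0.2],3.5],
    [[0,0,0],[0.05,0,0.2],3.5],
    [[0,0,0],[0.05,0,0.2],3.5],
    [[0,0,0],[0,0,0],3.5]
  ]
}}

```text
clock: 7.72
tool_pos: [0.5404, -0.113, 0.059]
eef_rot: [-0.525, 0.016, 0.85, 0.026]
contact_force: [5.9, -0.9, 5.4]
opening: 0.521
```

Emit:
{"api": "drive_tool", "payload": {
  "deltas": [
    [[0,0,0],[0.05,0,0.2],3.5],
    [[0,0,0],[0.05,0,0.2],3.5],
    [[0,0,0],[0,0,0],3.5]
  ]
}}

```text
clock: 7.97
tool_pos: [0.5364, -0.1128, 0.0599]
eef_rot: [-0.525, 0.016, 0.85, 0.026]
contact_force: [5.7, 0.3, 5.4]
opening: 0.517
```

Run:
```python
from h import *
plan(tcp(-.0,.098,.000),TW);print(st()[2]['contact_force'],st()[2]['moment'])
```

```text
turn deg(tool) [ 0.19 -0.38 -0.03] shift after turn cm [0.3  0.13 0.51] before turn [0.3  0.12 0.52] world [-0.006  -0.0009 -0.0004]
[5.67905991 0.31350005 5.41347354] [-0.08884701 -0.79283639 -0.03304403]
```

Emit:
{"api": "drive_tool", "payload": {
  "deltas": [
    [[0,0,0],[0.04,0,0.15],3.5],
    [[0,0,0],[0.04,0,0.15],3.5],
    [[0,0,0],[0,0,0],3.5]
  ]
}}

```text
clock: 8.22
tool_pos: [0.5335, -0.1126, 0.0605]
eef_rot: [-0.525, 0.016, 0.85, 0.026]
contact_force: [7.3, 0.5, 5.5]
opening: 0.518
```

Emit:
{"api": "drive_tool", "payload": {
  "deltas": [
    [[0,0,0],[0.04,0,0.15],3.5],
    [[0,0,0],[0,0,0],3.5],
    [[0,0,0],[0,0,0],3.5]
  ]
}}

```text
clock: 8.47
tool_pos: [0.5321, -0.1125, 0.0608]
eef_rot: [-0.525, 0.016, 0.85, 0.026]
contact_force: [6.7, 0.4, 5.5]
opening: 0.517
```

Run:
```python
from h import *
plan(tcp(-.0,.098,.000),TW);print(st()[2]['contact_force'],st()[2]['moment'])
a0=cv2.imread('pics/scene.png');snap('scene','s3.png');snap('side','d3.png')
a=cv2.imread('pics/s3.png');b=cv2.imread('pics/d3.png');b0=cv2.imread('pics/side.png')
t=cv2.phaseCorrelate(*[np.float32(cv2.cvtColor(i,6)[225:270,230:275]) for i in(a0,a)]);print('cap shift scene',t)
t=cv2.phaseCorrelate(*[np.float32(cv2.cvtColor(i,6)[270:305,312:360]) for i in(b0,b)]);print('cap shift side',t)
cv2.imwrite('pics/v3.png',np.hstack([cv2.resize(a[200:320,225:345],(400,400)),cv2.resize(b[180:310,250:380],(400,400))]))
```

```text
turn deg(tool) [ 0.19 -0.4  -0.03] shift after turn cm [0.19 0.12 0.09] before turn [0.19 0.12 0.1 ] world [-0.0018 -0.0011 -0.0012]
[6.72986615 0.41470933 5.54015513] [-0.06309857 -0.87236032  0.01779501]
cap shift scene ((0.9976295004084896, 0.7285409225542132), 0.5201939775914322)
cap shift side ((-0.04979376685092518, -0.017504107509303424), 1.0168775783644781)
```

View pics/v3.png

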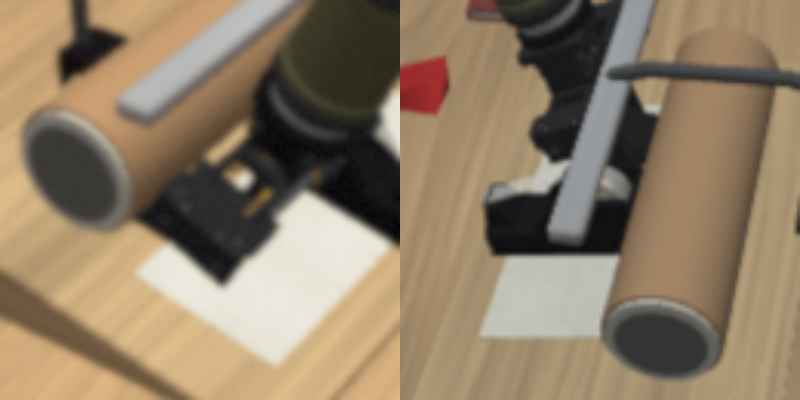

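```bash
cat >> h.py <<'E'
def cap(fn,box):
    x0,y0,x1,y1=box;g=cv2.GaussianBlur(cv2.imread('pics/'+fn,0),(3,3),0)[y0:y1,x0:x1]
    m=(g<95).astype('uint8');c,_=cv2.findContours(m,0,1)
    k=max(c,key=cv2.contourArea);e=cv2.fitEllipse(k);return np.round([e[0][0]+x0,e[0][1]+y0,*e[1],e[2]],2)
BA=(230,222,272,272);BB=(312,272,362,305)
def caps(a,b): return cap(a,BA),cap(b,BB)
E
python3 - <<'E'
from h import *
for i in(('scene.png','side.png'),('s2.png','d2.png'),('s3.png','d3.png')): print(*caps(*i))
E
```

```text
[246.48 251.77  20.14  34.22 139.62] [337.08 287.2   29.48  42.21  70.09]
[246.51 251.83  19.59  33.07 139.71] [337.73 287.98  26.61  41.91  64.37]
[246.58 251.87  19.75  33.25 139.42] [337.81 288.09  26.88  41.77  64.73]
```

Emit:
{"api": "drive_tool", "payload": {
  "deltas": [
    [[0,0,0],[0.04,0,0.15],3.5],
    [[0,0,0],[0,0,0],3.5],
    [[0,0,0],[0,0,0],3.5]
  ]
}}

```text
clock: 8.82
tool_pos: [0.531, -0.1124, 0.061]
eef_rot: [-0.526, 0.016, 0.85, 0.026]
contact_force: [6.8, -0.4, 4.2]
opening: 0.518
```

Emit:
{"api": "drive_tool", "payload": {
  "deltas": [
    [[0,0,0],[0.04,0,0.15],3.5],
    [[0,0,0],[0,0,0],3.5],
    [[0,0,0],[0,0,0],3.5]
  ]
}}

```text
clock: 9.07
tool_pos: [0.5299, -0.1124, 0.0612]
eef_rot: [-0.526, 0.016, 0.85, 0.026]
contact_force: [7.4, 0.2, 4.3]
opening: 0.518
```

Run:
```python
from h import *
plan(tcp(-.0,.098,.000),TW);snap('scene','s4.png');snap('side','d4.png');print(*caps('s4.png','d4.png'))
```

```text
turn deg(tool) [ 0.18 -0.51 -0.04] shift after turn cm [ 0.13  0.12 -0.13] before turn [ 0.13  0.12 -0.13] world [ 0.0005 -0.0012 -0.0017]
[245.86 251.3   19.35  33.49 139.75] [337.04 287.49  28.37  41.76  65.98]
```

Scene cap moved about 0.7 px (2 mm uphill), so the wedge is snug under the tube. Release and back out along the tool axis.

Emit:
{"api": "drive_tool", "payload": {
  "deltas": [
    [[0,0,0],[0,0,0],5.0],
    [[0,0,0],[0,0,0],6.5],
    [[0,0,0],[0,0,0],7.5],
    [[0,0,0],[0,0,0],7.5],
    [[0,0,0],[-0.5,0,-0.3],7.5],
    [[0,0,0],[-1,0,-1],7.5],
    [[0,0,0],[-2,0,-2],7.5],
    [[0,0,0],[-2,0,-2],7.5],
    [[0,0,0],[-2,0,-2],7.5],
    [[0,0,0],[-1,0,-3],7.5],
    [[0,0,0],[-1,0,-3],7.5],
    [[0,0,0],[-1,0,-3],8.8]
  ]
}}

```text
clock: 10.17
tool_pos: [0.7164, -0.1238, 0.082]
eef_rot: [-0.523, 0.016, 0.852, 0.027]
contact_force: [1.0, -0.2, -0.6]
opening: 0.903
```

Run:
```python
from h import *
import time
P,C,s=st();print(P,s['contact_force']);snap('scene','s5.png');snap('side','d5.png');print(*caps('s5.png','d5.png'))
P,C,s=st();w=snap('wrist','w5.png');E=ext(w,s)
for nm,v in [('wedge',[(-.0475,.075,0),(-.0475,.121,0),(-.0475,.075,.044),(-.0475,.121,.044),(.0,.121,.0235)]),('disp',[(-.135,-.051,0),(-.135,.005,0),(-.135,-.051,.032),(-.135,.005,.032),(-.055,.005,.032),(-.055,-.051,.032)]),('edge',[(-.1585,.215,0),(-.1585,0,0)])]:
  print(nm,proj(w,[slope(*q) for q in v],E).round(0).tolist())
```

```text
[ 0.71643045 -0.12383811  0.08196354] [ 0.9565585  -0.20249925 -0.62593303]
[245.74 251.3   19.07  32.47 140.7 ] [334.03 291.23  20.03  33.01 104.12]
wedge [[296.0, 411.0], [356.0, 411.0], [291.0, 470.0], [360.0, 470.0], [355.0, 477.0]]
disp [[98.0, 324.0], [184.0, 324.0], [69.0, 362.0], [166.0, 363.0], [190.0, 445.0], [108.0, 445.0]]
edge [[515.0, 297.0], [169.0, 296.0]]
```

View pics/w5.png

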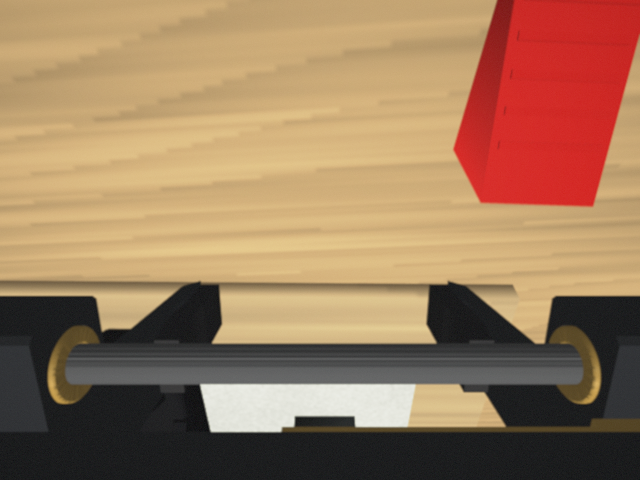

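```bash
cat >> h.py <<'E'
DY=BOARD[2]-np.radians(1.0)
TD=Rt(38,DY)
def dtcp(x,y,h,back=0): return slope(x,y,h)+(.008-back)*TD[:,0]
E
python3 - <<'E'
from h import *
plan(dtcp(-.068,-.023,.022,.14),TD); plan(dtcp(-.068,-.023,.022),TD);print(dtcp(-.068,-.023,.022,.14))
E
```

```text
turn deg(tool) [  1.04 -10.98  -0.57] shift after turn cm [ -2.57 -11.66  10.09] before turn [ -4.54 -11.8    9.2 ] world [-0.0539  0.1214  0.0824]
turn deg(tool) [  1.04 -10.98  -0.57] shift after turn cm [ 11.43 -11.66  10.09] before turn [  9.2  -11.96  11.86] world [-0.1398  0.1284 -0.0279]
[ 0.66141839 -0.00229672  0.16039867]
```

Emit:
{"api": "drive_tool", "payload": {
  "deltas": [
    [[0.5,-5.5,-0.3],[-1.5,0,0],8.8],
    [[0.5,-5.5,-0.3],[-1,0,0],8.8],
    [[0,0,0],[0,-1.5,2.5],8.8],
    [[0,0,0],[0,-2.5,2.5],8.8],
    [[0,0,0],[0,-2.5,2.5],8.8],
    [[0,0,0],[0,-2.5,2.5],8.8],
    [[0,0,0],[0,-2.6,0],8.8],
    [[0,0,0],[0,0,0],8.8],
    [[0,0,0],[0,0,0],8.8],
    [[0,0,0],[0,0,0],8.8]
  ]
}}

```text
clock: 11.15
tool_pos: [0.655, -0.0118, 0.1429]
eef_rot: [-0.477, 0.022, 0.878, 0.039]
contact_force: [-0.6, -0.5, 0.0]
opening: 1.0
```

Run:
```python
from h import *
plan(dtcp(-.068,-.023,.022,.14),TD)
snap('scene','s6.png');snap('side','d6.png');print(*caps('s6.png','d6.png'))
P,C,s=st();w=snap('wrist','w6.png');E=ext(w,s)
for nm,v in [('wedge',[(-.0475,.075,.044),(-.0475,.121,.044)]),('disp',[(-.135,-.051,0),(-.135,.005,0),(-.135,-.051,.032),(-.135,.005,.032),(-.055,.005,.032),(-.055,-.051,.032),(-.055,.005,.064),(-.055,-.051,.064)]),('edge',[(-.1585,.215,0),(-.1585,0,0)])]:
  print(nm,proj(w,[slope(*q) for q in v],E).round(0).tolist())
a=cv2.imread('pics/s6.png');b=cv2.imread('pics/d6.png');c=cv2.imread('pics/w6.png')
cv2.imwrite('pics/v6.png',np.hstack([np.vstack([cv2.resize(a[205:325,225:345],(300,300)),cv2.resize(b[180:310,250:380],(300,300))]),cv2.resize(c[:, :],(500,375)) if 0 else cv2.copyMakeBorder(cv2.resize(c,(500,375)),0,225,0,0,0)]))
```

```text
turn deg(tool) [-0.42 -5.01  0.21] shift after turn cm [-1.73 -1.    0.64] before turn [-1.77 -1.01  0.49] world [0.0064 0.0095 0.0175]
[245.82 251.33  19.51  33.59 140.13] [334.   291.25  19.99  32.84 104.17]
wedge [[454.0, 306.0], [523.0, 305.0]]
disp [[261.0, 162.0], [348.0, 160.0], [253.0, 186.0], [351.0, 184.0], [349.0, 288.0], [269.0, 289.0], [352.0, 323.0], [262.0, 324.0]]
edge [[707.0, 115.0], [340.0, 124.0]]
```

View pics/v6.png

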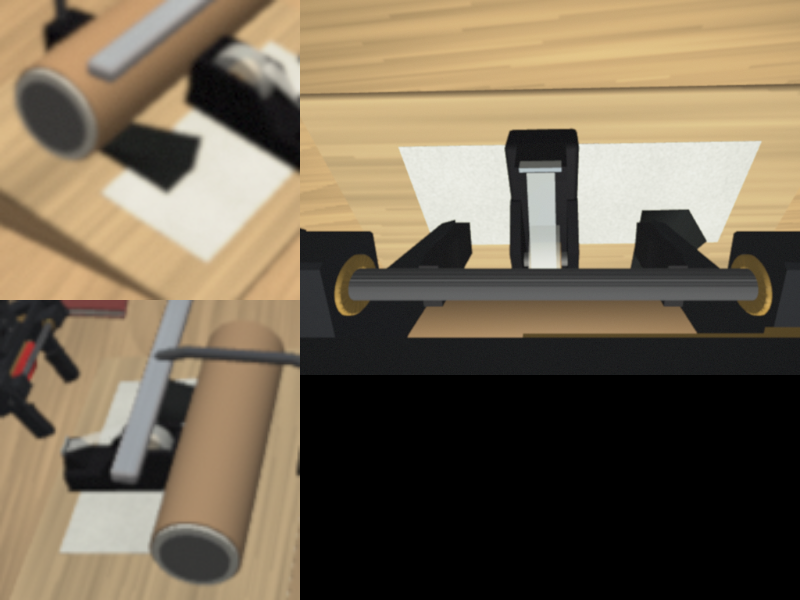

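The wedge stands square under the tube, with its heel visible at the finger gap. The dispenser spans wrist columns 262–356, so its centre is at board y of about -19 mm. Plan the grasp with a 34° lean.

```bash
sed -i 's/^DY=.*/DY=BOARD[2]-np.radians(.5)/; s/^TD=.*/TD=Rt(34,DY)/' h.py
python3 - <<'E'
from h import *
plan(dtcp(-.068,-.019,.024,.07),TD); plan(dtcp(-.068,-.019,.024),TD)
E
```

```text
turn deg(tool) [-0.92 -1.    0.53] shift after turn cm [ 4.96 -0.75  1.59] before turn [ 4.94 -0.68  1.69] world [-0.0403  0.0105 -0.0322]
turn deg(tool) [-0.92 -1.    0.53] shift after turn cm [11.96 -0.75  1.59] before turn [11.93 -0.61  1.81] world [-0.0793  0.0133 -0.0902]
```

Emit:
{"api": "drive_tool", "payload": {
  "deltas": [
    [[-0.9,-1,0.5],[0,-0.25,0.5],7.8],
    [[0,0,0],[1,-0.25,0.5],7.8],
    [[0,0,0],[1.5,-0.25,0.6],7.8],
    [[0,0,0],[1.5,0,0],7.8],
    [[0,0,0],[1,0,0],7.8],
    [[0,0,0],[0,0,0],7.8],
    [[0,0,0],[0,0,0],7.8]
  ]
}}

```text
clock: 11.88
tool_pos: [0.6148, -0.0004, 0.1093]
eef_rot: [-0.469, 0.016, 0.883, 0.032]
contact_force: [0.2, -0.5, 0.6]
opening: 0.884
```

Run:
```python
from h import *
plan(dtcp(-.068,-.019,.024),TD)
P,C,s=st();w=snap('wrist','w7.png');E=ext(w,s)
for nm,v in [('wedge',[(-.0475,.075,.044)]),('disp',[(-.135,-.047,.032),(-.135,.009,.032),(-.055,.009,.064),(-.055,-.047,.064)])]:
  print(nm,proj(w,[slope(*q) for q in v],E).round(0).tolist())
g=cv2.cvtColor(w['color'],7)
for row in range(140,345,20):
    t=np.where(g[row,230:420]<70)[0]+230; print(row,t.min() if len(t) else None,t.max() if len(t) else None)
```

```text
turn deg(tool) [0.13 0.06 0.02] shift after turn cm [ 6.94  0.17 -0.01] before turn [ 6.94  0.18 -0.02] world [-0.0387  0.0011 -0.0576]
wedge [[501.0, 318.0]]
disp [[260.0, 158.0], [392.0, 158.0], [384.0, 339.0], [269.0, 339.0]]
140 270 380
160 264 387
180 265 386
200 268 384
220 270 381
240 272 379
260 271 380
280 271 380
300 270 419
320 230 419
340 269 382
```

Emit:
{"api": "drive_tool", "payload": {
  "deltas": [
    [[0,0,0],[1.2,0.05,0],7.8],
    [[0,0,0],[1.5,0.05,0],7.8],
    [[0,0,0],[1.5,0,0],7.8],
    [[0,0,0],[1.2,0,0],7.8],
    [[0,0,0],[0.8,0,0],7.8],
    [[0,0,0],[0.5,0,0],7.8],
    [[0,0,0],[0.1,0,0],7.8],
    [[0,0,0],[0,0,0],7.8]
  ]
}}

```text
clock: 12.6
tool_pos: [0.5777, 0.0016, 0.0533]
eef_rot: [-0.47, 0.016, 0.882, 0.032]
contact_force: [-0.2, -0.3, 0.2]
opening: 0.884
```

Emit:
{"api": "drive_tool", "payload": {
  "deltas": [
    [[0,0,0],[0,0,0],6.5],
    [[0,0,0],[0,0,0],6.0],
    [[0,0,0],[0,0,0],5.6],
    [[0,0,0],[0,0,0],5.0],
    [[0,0,0],[0,0,0],4.5],
    [[0,0,0],[0,0,0],4.5],
    [[0,0,0],[0,0,0],4.5],
    [[0,0,0],[0,0,0],4.5]
  ],
  "force": 15
}}

```text
clock: 13.27
tool_pos: [0.5776, 0.0016, 0.0534]
eef_rot: [-0.47, 0.016, 0.882, 0.032]
contact_force: [1.5, 0.2, 3.4]
opening: 0.635
```

Emit:
{"api": "drive_tool", "payload": {
  "deltas": [
    [[0,0,0],[0,0,0],4.5],
    [[0,0,0],[0,0,0],4.5],
    [[0,0,0],[0,0,0],4.5]
  ],
  "force": 50
}}

```text
clock: 13.52
tool_pos: [0.5776, 0.0016, 0.0534]
eef_rot: [-0.47, 0.016, 0.882, 0.032]
contact_force: [2.5, -2.1, 3.6]
opening: 0.633
```

Run:
```python
from h import *
plan(dtcp(-.068,-.019,.024),TD)
snap('scene','s8.png');snap('side','d8.png');print(*caps('s8.png','d8.png'))
print('downhill 1cm in tool',TD.T@(slope(-.01,0,0)-slope(0,0,0))*100,'normal',TD.T@(slope(0,0,.01)-slope(0,0,0))*100)
```

```text
turn deg(tool) [ 0.13 -0.09  0.01] shift after turn cm [0.22 0.1  0.02] before turn [0.22 0.1  0.02] world [-0.0015 -0.0009 -0.0017]
[245.87 251.29  19.41  33.43 140.05] [334.03 291.23  20.03  33.01 104.12]
downhill 1cm in tool [-0.37458577 -0.00853584 -0.92715298] normal [-0.92717943 -0.00181435  0.37461316]
```

Emit:
{"api": "drive_tool", "payload": {
  "deltas": [
    [[0,0,0],[-0.08,0,-0.08],4.5],
    [[0,0,0],[-0.08,0,-0.08],4.5],
    [[0,0,0],[-0.08,0,-0.08],4.5],
    [[0,0,0],[-0.08,0,-0.08],4.5],
    [[0,0,0],[-0.08,0,-0.08],4.5],
    [[0,0,0],[-0.08,0,-0.08],4.5],
    [[0,0,0],[0,0,0],4.5],
    [[0,0,0],[0,0,0],4.5]
  ]
}}

```text
clock: 14.28
tool_pos: [0.584, 0.0013, 0.0539]
eef_rot: [-0.47, 0.016, 0.882, 0.032]
contact_force: [0.1, -0.4, -5.8]
opening: 0.628
```

Run:
```python
from h import *
P,C,s=st();print(P,s['contact_force'],s['moment'],s['opening'])
snap('scene','s9.png');snap('side','d9.png');print(*caps('s9.png','d9.png'))
```

```text
[0.58401634 0.00132512 0.05386632] [ 0.11271192 -0.39707314 -5.79612056] [-0.03694806 -1.29617253  0.00255924] 0.6280228598693486
[245.88 251.36  19.37  33.37 139.66] [334.03 291.23  20.03  33.01 104.12]
```

Emit:
{"api": "drive_tool", "payload": {
  "deltas": [
    [[0,0,0],[-0.9,0,-0.6],4.5],
    [[0,0,0],[-1.6,0,-1],4.5],
    [[0,0,0],[-1.7,0,-1.1],4.5],
    [[0,0,0],[-1.7,0,-1.1],4.5],
    [[0,0,0],[-1.7,0,-1.1],4.5],
    [[0,0,0],[-1.7,0,-1.1],4.5],
    [[0,0,0],[-1.7,0,-1.1],4.5],
    [[0,0,0],[-1.7,0,-1.1],4.5],
    [[0,0,0],[-1.7,0,-1.1],4.5],
    [[0,0,0],[-1.2,0,-0.8],4.5],
    [[0,0,0],[0,0,0],4.5],
    [[0,0,0],[0,0,0],4.5]
  ]
}}

```text
clock: 15.38
tool_pos: [0.7371, -0.0114, 0.1171]
eef_rot: [-0.479, 0.018, 0.877, 0.034]
contact_force: [0.6, 0.0, -6.2]
opening: 0.631
```

Emit:
{"api": "drive_tool", "payload": {
  "deltas": [
    [[0,3,0],[0,0,0],4.5],
    [[0,3,0],[0,0,0],4.5],
    [[0,3,0],[0,0,0],4.5],
    [[0,3,0],[0,0,0],4.5],
    [[0,0,0],[0,0,0],4.5],
    [[0,0,0],[0,0,0],4.5]
  ]
}}

```text
clock: 15.88
tool_pos: [0.7387, -0.0086, 0.1202]
eef_rot: [-0.563, 0.019, 0.826, 0.033]
contact_force: [0.3, 0.4, -7.1]
opening: 0.633
```

Run:
```python
from h import *
P,C,s=st();print(P,s['opening'])
snap('scene','s10.png');snap('side','d10.png');print(*caps('s10.png','d10.png'))
T=Rt(22,DY)
for p in([.77,.0,.08],[.77,0,.025]): plan(np.array(p),T)
a=cv2.imread('pics/s10.png');b=cv2.imread('pics/d10.png')
cv2.imwrite('pics/v10.png',np.hstack([cv2.resize(a[160:360,220:420],(400,400)),cv2.resize(b[150:320,200:370],(400,400))]))
```

```text
[ 0.738675   -0.00862043  0.12023446] 0.6328843361147769
[245.85 251.4   19.56  33.71 140.41] [333.93 291.24  20.01  32.63 104.23]
turn deg(tool) [-0.03 -0.58  0.34] shift after turn cm [ 2.44 -1.16 -4.19] before turn [ 2.49 -1.15 -4.16] world [ 0.0305  0.0094 -0.0383]
turn deg(tool) [-0.03 -0.58  0.34] shift after turn cm [ 7.54 -1.16 -6.25] before turn [ 7.61 -1.12 -6.17] world [ 0.0305  0.0094 -0.0933]
```

View pics/v10.png

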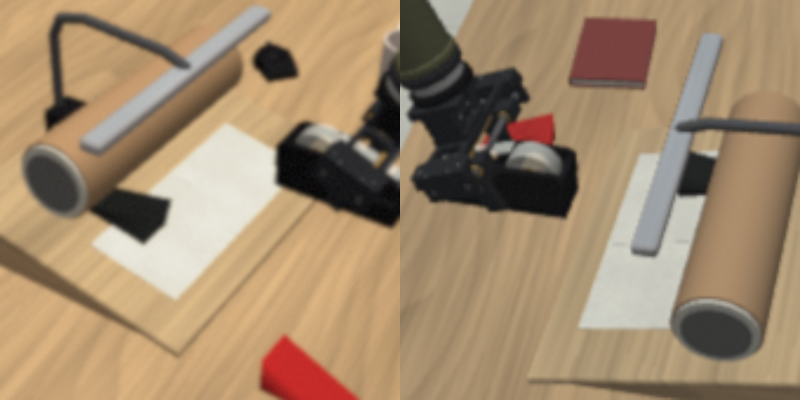

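Run:
```python
from h import *
b=cv2.imread('pics/d10.png');s=r.snapshot('side');E=ext(s);g=cv2.cvtColor(b,6)
pts=[]
for u in range(218,275,3):
    col=g[200:262,u];t=np.where(col<75)[0]
    if len(t):pts.append((u,200+t.max()))
o,d=ray(s,pts,E);y=.02;q=o+d*((y-o[1])/d[:,1])[:,None]
for a,c in zip(pts,q): print(a,c[[0,2]].round(4))
```

```text
(218, np.int64(234)) [0.8058 0.1142]
(221, np.int64(235)) [0.7979 0.1113]
(224, np.int64(235)) [0.7892 0.1122]
(227, np.int64(236)) [0.7812 0.1093]
(230, np.int64(236)) [0.7726 0.1102]
(233, np.int64(236)) [0.764  0.1112]
(236, np.int64(237)) [0.756  0.1083]
(239, np.int64(239)) [0.7486 0.1014]
(242, np.int64(239)) [0.74   0.1024]
(245, np.int64(238)) [0.7309 0.1072]
(248, np.int64(239)) [0.7229 0.1043]
(251, np.int64(239)) [0.7143 0.1052]
(254, np.int64(239)) [0.7058 0.1061]
(257, np.int64(240)) [0.6978 0.1032]
(260, np.int64(240)) [0.6893 0.1041]
(263, np.int64(241)) [0.6812 0.1012]
(266, np.int64(241)) [0.6728 0.1022]
(269, np.int64(242)) [0.6647 0.0992]
(272, np.int64(237)) [0.6545 0.1193]
```

Emit:
{"api": "drive_tool", "payload": {
  "deltas": [
    [[0,-2,0],[0,-0.3,0],4.5],
    [[0,-2,0],[0,-0.3,0],4.5],
    [[0,0,0],[0.5,-0.2,-1],4.5],
    [[0,0,0],[0.8,-0.2,-1.1],4.5],
    [[0,0,0],[0.9,0,-1.1],4.5],
    [[0,0,0],[0.9,0,-1.1],4.5],
    [[0,0,0],[0.9,0,-1.0],4.5],
    [[0,0,0],[0.7,0,-0.8],4.5],
    [[0,0,0],[0.6,0,-0.7],4.5],
    [[0,0,0],[0.4,0,-0.4],4.5],
    [[0,0,0],[0,0,0],4.5],
    [[0,0,0],[0,0,0],4.5]
  ]
}}

```text
clock: 17.03
tool_pos: [0.7736, -0.003, 0.0353]
eef_rot: [-0.536, 0.019, 0.844, 0.034]
contact_force: [-0.1, -0.4, -6.0]
opening: 0.629
```

Run:
```python
from h import *
P,C,s=st();print(P,s['contact_force'],'lean',np.degrees(np.arccos(-C[2,0])));plan(np.array([.78,0,.025]),Rt(26,DY))
s=snap('side','d11.png');b=cv2.imread('pics/d11.png');E=ext(s);g=cv2.cvtColor(b,6)
pts=[]
for u in range(190,275,3):
    col=g[200:290,u];t=np.where(col<75)[0]
    if len(t):pts.append((u,200+t.max()))
o,d=ray(s,pts,E);y=.028;q=o+d*((y-o[1])/d[:,1])[:,None]
for a,c in zip(pts,q): print(a,c[[0,2]].round(4))
```

```text
[ 0.77363368 -0.00295623  0.0352789 ] [-0.1210004  -0.39537332 -5.98852463] lean 25.19330568283625
turn deg(tool) [-0.09 -0.81  0.29] shift after turn cm [ 0.66 -0.34 -1.  ] before turn [ 0.67 -0.34 -0.99] world [ 0.0064  0.003  -0.0103]
(190, np.int64(212)) [0.8647 0.195 ]
(193, np.int64(214)) [0.858  0.1887]
(196, np.int64(226)) [0.8589 0.1458]
(199, np.int64(254)) [0.8735 0.0357]
(202, np.int64(255)) [0.8653 0.0325]
(205, np.int64(258)) [0.8587 0.0209]
(208, np.int64(258)) [0.8495 0.022 ]
(211, np.int64(258)) [0.8404 0.0231]
(214, np.int64(257)) [0.8306 0.0284]
(217, np.int64(258)) [0.8223 0.0253]
(220, np.int64(258)) [0.8132 0.0264]
(223, np.int64(258)) [0.8042 0.0274]
(226, np.int64(259)) [0.7959 0.0243]
(229, np.int64(260)) [0.7876 0.0211]
(232, np.int64(261)) [0.7792 0.018 ]
(235, np.int64(260)) [0.7696 0.0233]
(238, np.int64(260)) [0.7606 0.0244]
(241, np.int64(260)) [0.7517 0.0255]
(244, np.int64(260)) [0.7428 0.0266]
(247, np.int64(261)) [0.7344 0.0234]
(250, np.int64(261)) [0.7255 0.0245]
(253, np.int64(261)) [0.7167 0.0256]
(256, np.int64(262)) [0.7083 0.0225]
(259, np.int64(262)) [0.6995 0.0235]
(262, np.int64(259)) [0.6893 0.0372]
(265, np.int64(252)) [0.6775 0.0668]
```

Emit:
{"api": "drive_tool", "payload": {
  "deltas": [
    [[0,0,0],[0.3,0,-0.14],4.5],
    [[0,0,0],[0.3,0,-0.14],4.5],
    [[0,0,0],[0.3,0,-0.14],4.5],
    [[0,0,0],[0.15,0,-0.07],4.5],
    [[0,0,0],[0,0,0],4.5],
    [[0,0,0],[0,0,0],4.5]
  ]
}}

```text
clock: 17.58
tool_pos: [0.7735, -0.002, 0.0254]
eef_rot: [-0.535, 0.018, 0.844, 0.035]
contact_force: [-0.3, 0.3, -6.2]
opening: 0.634
```

Emit:
{"api": "drive_tool", "payload": {
  "deltas": [
    [[0,0,0],[0.1,0,-0.05],4.5],
    [[0,0,0],[0.1,0,-0.05],4.5],
    [[0,0,0],[0.1,0,-0.05],4.5],
    [[0,0,0],[0,0,0],4.5],
    [[0,0,0],[0,0,0],4.5]
  ]
}}

```text
clock: 18.0
tool_pos: [0.7733, -0.0025, 0.0221]
eef_rot: [-0.536, 0.018, 0.844, 0.034]
contact_force: [-0.5, 2.6, -3.0]
opening: 0.631
```

Emit:
{"api": "drive_tool", "payload": {
  "deltas": [
    [[0,0,0],[0.06,0,-0.03],4.5],
    [[0,0,0],[0.06,0,-0.03],4.5],
    [[0,0,0],[0,0,0],4.5],
    [[0,0,0],[0,0,0],4.5]
  ]
}}

```text
clock: 18.33
tool_pos: [0.7734, -0.0035, 0.0213]
eef_rot: [-0.536, 0.02, 0.843, 0.034]
contact_force: [-1.2, 0.0, 1.4]
opening: 0.627
```

Run:
```python
from h import *
P,C,s=st();print(P,s['contact_force'],s['moment'])
s=snap('side','d12.png');b=cv2.imread('pics/d12.png');E=ext(s);g=cv2.cvtColor(b,6)
pts=[(u,200+np.where(g[200:290,u]<75)[0].max()) for u in range(205,263,3)]
o,d=ray(s,pts,E);q=o+d*((.028-o[1])/d[:,1])[:,None]
print(q[:,[0,2]].round(3).tolist())
```

```text
[ 0.77344219 -0.0034899   0.02134534] [-1.18041008  0.01692287  1.42216608] [-0.15983012 -0.73629043  0.04079525]
[[0.861, 0.008], [0.853, 0.005], [0.843, 0.01], [0.834, 0.011], [0.824, 0.017], [0.815, 0.014], [0.806, 0.015], [0.797, 0.016], [0.789, 0.013], [0.781, 0.005], [0.772, 0.006], [0.762, 0.012], [0.753, 0.013], [0.745, 0.01], [0.736, 0.011], [0.727, 0.012], [0.719, 0.009], [0.71, 0.01], [0.701, 0.011], [0.692, 0.016]]
```

Emit:
{"api": "drive_tool", "payload": {
  "deltas": [
    [[0,0,0],[0.07,0,-0.03],4.5],
    [[0,0,0],[0,0,0],4.5],
    [[0,0,0],[0,0,0],4.5]
  ]
}}

```text
clock: 18.63
tool_pos: [0.7732, -0.0034, 0.0205]
eef_rot: [-0.535, 0.019, 0.844, 0.034]
contact_force: [-1.7, -0.8, 3.7]
opening: 0.628
```

Emit:
{"api": "drive_tool", "payload": {
  "deltas": [
    [[0,0,0],[0.07,0,-0.03],4.5],
    [[0,0,0],[0,0,0],4.5],
    [[0,0,0],[0,0,0],4.5]
  ]
}}

```text
clock: 18.88
tool_pos: [0.7729, -0.0033, 0.0191]
eef_rot: [-0.535, 0.019, 0.844, 0.034]
contact_force: [-3.8, -1.0, 4.1]
opening: 0.631
```

Emit:
{"api": "drive_tool", "payload": {
  "deltas": [
    [[0,0,0],[0.07,0,-0.03],4.5],
    [[0,0,0],[0,0,0],4.5],
    [[0,0,0],[0,0,0],4.5]
  ]
}}

```text
clock: 19.13
tool_pos: [0.7728, -0.0032, 0.0186]
eef_rot: [-0.535, 0.019, 0.844, 0.034]
contact_force: [-5.0, -0.6, 6.2]
opening: 0.63
```

Emit:
{"api": "drive_tool", "payload": {
  "deltas": [
    [[0,0,0],[0.07,0,-0.03],4.5],
    [[0,0,0],[0,0,0],4.5],
    [[0,0,0],[0,0,0],4.5]
  ]
}}

```text
clock: 19.38
tool_pos: [0.7727, -0.0032, 0.0185]
eef_rot: [-0.535, 0.019, 0.844, 0.034]
contact_force: [-4.6, -0.3, 9.0]
opening: 0.629
```

Run:
```python
from h import *
s=snap('side','d13.png');b=cv2.imread('pics/d13.png');E=ext(s);g=cv2.cvtColor(b,6)
pts=[(u,200+np.where(g[200:290,u]<75)[0].max()) for u in range(205,263,3)]
o,d=ray(s,pts,E);q=o+d*((.024-o[1])/d[:,1])[:,None]
print(q[:,[0,2]].round(3).tolist())
```

```text
[[0.863, 0.003], [0.856, -0.004], [0.846, 0.001], [0.836, 0.007], [0.827, 0.008], [0.817, 0.009], [0.808, 0.01], [0.8, 0.007], [0.791, 0.004], [0.784, -0.004], [0.774, 0.002], [0.765, 0.003], [0.756, 0.004], [0.747, 0.001], [0.738, 0.002], [0.729, 0.003], [0.721, -0.0], [0.712, 0.001], [0.703, -0.002], [0.694, 0.003]]
```

Down flat and stiff (z is about 0 along the bottom). Release gently.

Emit:
{"api": "drive_tool", "payload": {
  "deltas": [
    [[0,0,0],[-0.05,0,0.02],4.5],
    [[0,0,0],[0,0,0],4.5],
    [[0,0,0],[0,0,0],5.8],
    [[0,0,0],[0,0,0],6.5],
    [[0,0,0],[0,0,0],7.2],
    [[0,0,0],[0,0,0],7.8],
    [[0,0,0],[0,0,0],7.8],
    [[0,0,0],[0,0,0],7.8]
  ],
  "force": 10
}}

```text
clock: 20.1
tool_pos: [0.7731, -0.003, 0.0177]
eef_rot: [-0.535, 0.019, 0.844, 0.034]
contact_force: [0.3, 0.7, 0.2]
opening: 0.887
```

Emit:
{"api": "drive_tool", "payload": {
  "deltas": [
    [[0,0,0],[-0.5,0,0],7.8],
    [[0,0,0],[-1,0,0],7.8],
    [[0,0,0],[-2,0,0],7.8],
    [[0,0,0],[-2.5,0,0],7.8],
    [[0,0,0],[-3,0,0],7.8],
    [[0,0,0],[-3,0,0],7.8],
    [[0,0,0],[-3,0,0],7.8],
    [[0,0,0],[-2,0,0],7.8],
    [[0,0,0],[0,0,0],7.8],
    [[0,0,0],[0,0,0],7.8]
  ]
}}

```text
clock: 20.93
tool_pos: [0.7811, -0.0084, 0.1717]
eef_rot: [-0.556, 0.019, 0.83, 0.035]
contact_force: [0.1, -0.7, -0.5]
opening: 0.882
```

Run:
```python
from h import *
P,C,s0=st();print(P,s0['opening'],s0['contact_force'],s0['clock'])
s=snap('side','d14.png');snap('scene','s14.png');print(*caps('s14.png','d14.png'));b=cv2.imread('pics/d14.png');E=ext(s);g=cv2.cvtColor(b,6)
pts=[(u,200+np.where(g[200:290,u]<75)[0].max()) for u in range(205,263,5)]
o,d=ray(s,pts,E);q=o+d*((.024-o[1])/d[:,1])[:,None]
print(q[:,[0,2]].round(3).tolist())
a=cv2.imread('pics/s14.png')
cv2.imwrite('pics/v14.png',np.hstack([cv2.resize(a[160:360,220:420],(400,400)),cv2.resize(b[150:320,190:360],(400,400))]))
```

```text
[ 0.78109359 -0.0083682   0.1716519 ] 0.8818000355565855 [ 0.10830113 -0.66877634 -0.47941449] 20.9333
[245.83 251.29  19.16  33.14 140.01] [333.92 291.25  19.92  32.59 103.92]
[[0.828, 0.181], [0.815, 0.179], [0.832, 0.012], [0.817, 0.009], [0.803, 0.007], [0.788, 0.008], [0.773, 0.006], [0.759, 0.004], [0.744, 0.001], [0.729, 0.003], [0.715, 0.001], [0.7, -0.002]]
```

View pics/v14.png

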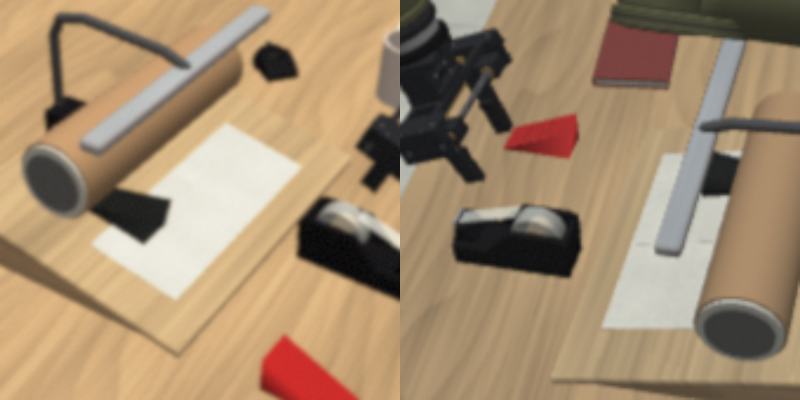

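Tube is held by the wedge alone, the dispenser stands free on the desk, and the gripper is clear. Handing in.

```bash
python3 -c "
from plant import r
print(r.finish_job())"
```

```text
the job is handed in; nothing more can be done
None
```

I pushed the black wedge thin edge first under the tube's low side, about 0.1 m from mid-tube on the side away from the mouse. I then lifted the dispenser off and set it down on the desk beyond the board's low edge, and handed the job in at about 21 s of the 72 s allowed.

**Last checks that passed:**
- **Tube:** its end cap sits about 0.8 px (about 2 mm) from where it started and did not shift when the dispenser came away, so the wedge is carrying it.
- **Wedge:** it looked square under the tube. Its distance from the tube axis, 65 mm within a few mm, comes from where the arm left it and the fitted board pose. I did not measure it separately.
- **Dispenser:** it stands upright on the desk with its rear face about 30 mm clear of the board. The highest force I saw while setting it down was 9 N.
- **Lamp and bystanders:** I saw no sign of contact with the lamp, mouse, mug or notebook, but I did not measure their positions again.

**Checks that disagreed or were weak:**
- The tube-cap fit in the side view jumped about 3–4 px between frames, even though the tube looked still there. I relied on the scene view instead.
- The board-corner fit was off by 1–2 px vertically.
- The side view showed the dispenser's bottom edge tilted by up to 0.1 rad. I put most of that down to its slight turn on the desk.
- The dispenser slipped about 5° in the grip on the way. I corrected that before setting it down.

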